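# Read the seal under a sample case's hasp with a loupe

### The job

First swing the steel hasp on the blue sample case up off its catch and back past upright, so that the yellow seal on the catch is bared and the hasp stays off. Then take the loupe from its rest by the handle and hold it level, right way up, with its lens centred over the yellow seal and level with the red pointer on the stand behind the case, touching nothing but your fingers. Finish while still holding it there steadily, and leave the glassware and bottles on the bench as they stand.

Things in the scene. Friction and masses are not known exactly. Their poses are not given: they have to be found in the camera images.
- case: Blue sample case, fixed, 150 mm (its x) by 180 mm (its y) by 60 mm tall, lid shut (the lid is not opened). Origin: centre of its underside on the bench; z up. Its flat top, 60 mm up, carries the hasp, its low hinge block and the brass catch along the middle (its y = 0). It stands at a small yaw, its -x side towards the robot.
- hasp (a joint): Angle of the hasp, rad: 0 lying flat over the catch, 1.57 upright, 2.4 its stop, leaning back towards the case's -x side. Starts between 0 and 0.2. The hinge's friction (0.03 N m) keeps it where it is left. It can be pinched across its width from straight above (both sides free); the pads then drag on its sides, so it lags up to 0.4 rad behind a path drawn about its axis.
- hasp_axis (a point): Middle of the hasp's hinge axis, which runs along the case's y; at case (-55, 0, 72) mm. Fixed to the case, z up and x along the case's x. From here the closed hasp points along the case's +x.
- hasp_tab (a point): Point to grip on the hasp, by the lip at its free end: 48 mm from the hinge axis along the plate, 10 mm above the plate's middle. Turns with the hasp. The hasp is a steel plate 60 mm long from the axis, 22 mm wide (case y), 3 mm thick; the lip at its end is 4 mm thick, 22 mm wide and stands 18 mm above the plate.
- seal (a point): Centre of the top of the round brass catch with its yellow seal disc (15 mm across), at case (-20, 0, 70) mm. The closed hasp covers it. z up.
- loupe: Loupe: steel ring, 68 mm outside, 56 mm inside, 10 mm thick, with a lens, on a straight black handle; loose, 0.08 to 0.15 kg. Origin: lens centre at mid thickness. z: lens axis, up as it lies (level). The handle runs along its -x, 32 to 150 mm from the origin, 14 mm wide (y), 20 mm tall (z), at the same mid height. On its rest the origin is 45 mm above the bench.
- loupe_grip (a point): Point to grip on the loupe's handle, near its centre of mass: 80 mm from the lens centre along the loupe's -x, at the handle's mid height. The handle is free on both sides and beneath (39 mm of air below its mid height) here.
- rest: Fixed white loupe rest: a base plate 210 mm (x) by 70 mm (y) by 6 mm, with a grey block (40 mm tall) under the lens, centred 65 mm towards +x, and a grey saddle (35 mm tall, its low side lips to 45 mm) under the handle's end, centred 70 mm towards -x. Origin: centre of the underside. The loupe only lies on it and is lifted straight up.
- stand: Fixed height stand behind the case (centred 140 mm from the case's origin along the case's +x): grey base 80 x 80 x 14 mm and an upright aluminium rod 12 mm thick, 282 mm tall. Origin: centre of the underside.
- pointer: Black collar (24 mm across, 18 mm high) on the stand's rod with a red pointer bar 12 mm wide and 5 mm thick reaching 60 mm from the rod towards the case. Fixed. Origin: on the rod's axis at the pointer's mid height; z up.
- pointer_tip (a point): Tip of the red pointer, at its mid height. It marks the focal height at which the middle of the lens is to be held (170 to 230 mm above the bench); it ends about 100 mm from the seal. z up.
- flask_big: Bystander, to be left alone: glass conical flask, 76 mm across the foot, 125 mm tall. Origin: centre of its underside.
- flask_small: Bystander, to be left alone: glass conical flask, 60 mm across the foot, 100 mm tall. Origin: centre of its underside.
- volumetric_flask: Bystander, to be left alone: glass round-bellied flask with a thin neck, 68 mm across, 135 mm tall. Origin: centre of its underside.
- amber_bottle: Bystander, to be left alone: amber bottle with white cap, 52 mm across, 110 mm tall. Origin: centre of its underside.
- white_bottle: Bystander, to be left alone: white bottle with black cap, 34 mm across, 85 mm tall. Origin: centre of its underside.
- beaker: Bystander, to be left alone: green glass beaker, 52 mm across, 60 mm tall. Origin: centre of its underside.
Things that resemble listed ones, but are neither listed nor needed, are in the scene too. Leave any brown look-alike of the loupe alone. What is shaped like the rest but purple is not meant.

How it is judged (in metres and radians):
On the way, in this order (a step that is already met when the one before it is completed fails the run):
1. the hasp is swung off the catch, past upright, while the loupe lies on its rest (value of joint hasp above 1.57 rad and distance of loupe from where it was at the start of the episode below 0.03 m), for 0.2 s.
2. the loupe is lifted off its rest in the fingers (value of joint hasp above 1.57 rad and contact force between loupe and the fingers above 2 N and height (world z) of loupe above 0.075 m and contact force between loupe and rest below 0.3 N), for 0.1 s.
At the end, for the whole second after the job is handed in: For the last second only the fingers hold the loupe, still (under 0.03 m/s), right way up within 0.14 rad of level, lens centre within 12 mm sideways of the seal and 10 mm of the pointer's height, clear of case, stand, pointer and rest; hasp past 1.57 rad (z of loupe in the frame of pointer_tip between -0.01 and 0.01 m and horizontal distance between loupe and seal below 0.012 m and angle between loupe's own z axis and vertical below 0.14 rad and linear speed of loupe below 0.03 m/s and contact force between loupe and the fingers above 2 N and contact force between loupe and case below 0.3 N and contact force between loupe and stand below 0.3 N and contact force between loupe and pointer below 0.3 N and contact force between loupe and rest below 0.3 N and value of joint hasp above 1.57 rad); the arm keeps its last pose, push and grip.
It fails at once if a bystander is shifted more than 30 mm or tipped more than 0.4 rad (distance of any of flask_big, flask_small, volumetric_flask, amber_bottle, white_bottle, beaker from where it was at the start of the episode above 0.03 m or angle between any of flask_big, flask_small, volumetric_flask, amber_bottle, white_bottle, beaker's own z axis and vertical above 0.4 rad).
It also fails if it takes over 51 s, if anything falls off the work surface, if the arm or the gripper's body presses on something with over 40 N, if the wrist force passes 120 N, or if a joint passes its speed limit or range.

### The arm

A 6-joint arm with a two-finger parallel gripper is mounted at the origin on the work surface. World frame = base frame: x ahead of the robot, y to its left, z up, the work surface at z = 0. Lengths are in m, angles in degrees, forces in N, time in s.
With the tool pointing down it reaches from about 0.35 to 0.875 m from the base axis. Payload 4.2 kg.
Tool frame: the origin (TCP) lies midway between the tips of the shut fingers; the grasp point (between the pads) lies 19 mm behind it; z points along the fingers, y is the line along which they close (so a half turn about z gives the same grasp; the last joint's range is limited). The gripper opens to 87 mm and grips with 3 to 60 N. Pads are 19 mm wide; open, the fingers measure 117 mm over their backs; the gripper's body (75 mm by 190 mm) begins 51 mm behind the grasp point.
Start: joints at [-49.355, 22.042, 0.453, 0, -68.411, -14.817], TCP at [0.272, -0.563, 0.187] pointing down, gripper open.
Joint ranges: [-179.83, 179.83], [-69.29, 118.12], [-61.27, 80.66], [-181.25, 117.63], [-171.15, -9.14], [-177.46, 177.46]. Speed limits (degrees/s): [159.86, 159.86, 180, 180, 180, 180].

### API

Orientations are given as a 3x3 rotation matrix whose columns are the frame's x, y, z axes.
In Python, from station import sensors, eyes, workorder gives the robot as it stands.
- The arm moves only by the shell command python3 -m handwheel 'ROWS'. ROWS is a JSON list of rows, 1 to 8 of them, each of 7 numbers: the opening from 0.0 (shut) to 1.0 (fully open), then dx, dy, dz in m, then a rotation vector rx, ry, rz in degrees; each row is the pose to reach, as a shift and turn from the pose commanded when the command began, along the tool's axes at that moment; what a row does not reach only later rows make up. A row lasts 1/10 s, in which the tool goes at most 0.05 m and 8.59 degrees, less where a joint would pass 70% of its speed; a pose out of reach is approached as far as the arm can. The fingers move at their own pace and stop on an object; the grip force is fixed at half the most. Time passes only in rows, so rows that do not move let the fingers close. It prints the time, the measured TCP pose, the force, the opening and the grip force at its end.
- sensors.sense(): the state, without advancing time (a new reading comes with each control period).
- eyes.capture(name): name is "side" or "top"; returns a dict with "pixels" (480x640x3 uint8, red, green, blue), "z_map" (480x640 float32, m along the optical axis (not along the pixel's ray), 0 where there is no reading), "K" (3x3 intrinsics, pixels), "world_from_camera" (4x4, takes a point from camera to world coordinates). Camera axes: x right, y up, looking along -z (the intrinsics and any distortion apply to the point x, -y, -z); pixel columns grow to the right and rows downward; lengths in m; the calibration is good to about 2 mm. A picture is of the moment at which its call begins.
- workorder.finish_job(): hands the job in; it is judged then, once.
The state is a dict: "time_s": time; "joints": joint angles; "joint_velocities": joint speeds; "effort": joint torques, N m; "tcp_pos": TCP position; "ee_rot": TCP orientation; "wrist_force": force on the tool from outside, world axes, zero at the start; "moment": the same for the moment, N m; "gripper_width": opening from 0.0 (shut) to 1.0 (fully open); "gripper_force": force on a finger pad.
Only numpy, scipy, OpenCV 4.12 (cv2) and the standard library are available. Lean on these libraries where they do the work, as an engineer would, in place of code of your own. Each camera call takes 0.05 s, during which the arm holds its last target. There are 200 camera calls.

## Working session

There is one attempt and no reset: what is moved stays moved. The work goes in short steps, Python scripts to look and compute and a shell command to move; the robot and the scene stay as the last step left them, time stands still between calls to the robot, and variables do not carry over. Pictures are saved under pics/ and viewed, at most 10 in all, crops included, and the job is handed in when it is done.

```bash
ls; mkdir -p pics; cat > h.py <<'E'
import numpy as np, cv2
from station import sensors, eyes, workorder
def cap(n):
    c=eyes.capture(n); np.savez(f'{n}.npz',**c); return c
def load(n): return dict(np.load(f'{n}.npz'))
def ray(c,u,v):
    K=c['K'];T=c['world_from_camera']
    d=np.array([(u-K[0,2])/K[0,0],-(v-K[1,2])/K[1,1],-1.]); return T[:3,3],T[:3,:3]@d
def onplane(c,u,v,z):
    o,d=ray(c,u,v); return o+d*(z-o[2])/d[2]
def cloud(c):
    K=c['K'];T=c['world_from_camera'];z=c['z_map']
    v,u=np.mgrid[:480,:640]
    p=np.stack([(u-K[0,2])/K[0,0]*z,-(v-K[1,2])/K[1,1]*z,-z],-1)
    return p@T[:3,:3].T+T[:3,3]
def proj(c,p):
    T=np.linalg.inv(c['world_from_camera']);q=T[:3,:3]@p+T[:3,3];K=c['K']
    return K[0,0]*q[0]/-q[2]+K[0,2],K[1,1]*-q[1]/-q[2]+K[1,2]
E
python3 - <<'E'
from h import *
for n in('top','side'):
    c=cap(n);cv2.imwrite(f'pics/{n}0.png',c['pixels'][...,::-1]);print(n,c['K'],c['world_from_camera'],[k for k in c])
s=sensors.sense();print(s)
E
```

```text
pics
top [[492.96796517   0.         325.2741835 ]
 [  0.         492.96796517 240.71201695]
 [  0.           0.           1.        ]] [[ 2.32384065e-02  9.93525218e-01 -1.11209794e-01  3.58010701e-01]
 [-9.99729281e-01  2.32230337e-02 -1.43373859e-03  8.02673169e-02]
 [ 1.15817337e-03  1.11213006e-01  9.93795918e-01  1.68755578e+00]
 [ 0.00000000e+00  0.00000000e+00  0.00000000e+00  1.00000000e+00]] ['pixels', 'z_map', 'K', 'world_from_camera']
side [[531.40375829   0.         320.89413697]
 [  0.         531.40375829 239.57524628]
 [  0.           0.           1.        ]] [[-0.73263254  0.34542    -0.58645936 -0.20820167]
 [-0.6803586  -0.39574701  0.61684396  0.89928199]
 [-0.0190193   0.85092263  0.5249466   0.84101863]
 [ 0.          0.          0.          1.        ]] ['pixels', 'z_map', 'K', 'world_from_camera']
{'time_s': 0.1, 'joints': array([-4.93558337e+01,  2.20880431e+01,  3.87496297e-01, -2.38367035e-02,
       -6.84110870e+01, -1.48169590e+01]), 'joint_velocities': array([ 0.05308714, -0.1842749 ,  0.12084775,  0.09910126,  0.04672301,
        0.0033108 ]), 'effort': array([-4.16900393e-04, -3.91689563e+01,  1.87934750e+01,  4.23191160e+00,
        1.34643976e-02, -7.84946815e-05]), 'tcp_pos': array([ 0.27203224, -0.56202045,  0.18555435]), 'ee_rot': array([[-9.00178779e-01, -4.35519477e-01, -9.75548541e-04],
       [-4.35520552e-01,  9.00177124e-01,  1.73031991e-03],
       [ 1.24578459e-04,  1.98246870e-03, -9.99998027e-01]]), 'wrist_force': array([-0.01588776, -0.44837702, -0.45687378]), 'moment': array([0.07769214, 0.00683173, 0.03318189]), 'gripper_force': 0.0, 'gripper_width': 0.9973895852211084}
```

View pics/top0.png

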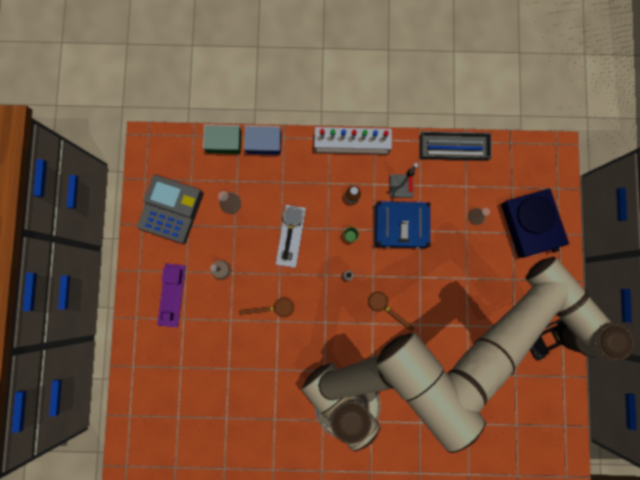

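View pics/side0.png

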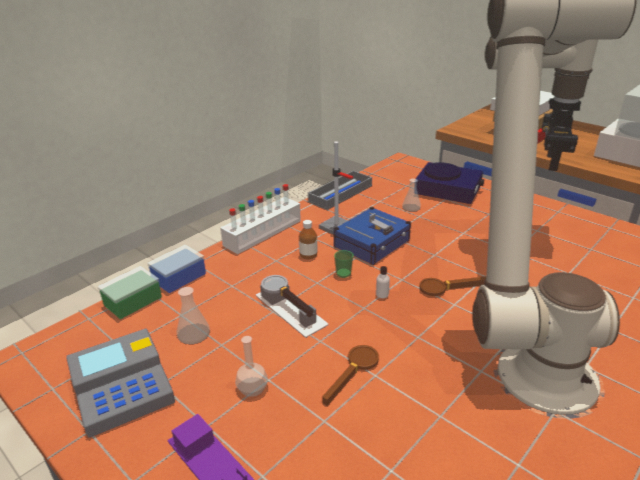

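The top view shows the candidates:
- **Loupe:** the real one has its lens at (292,214) on the white rest at (290,235). Brown look-alikes are at (283,307) and (378,300).
- **Rest:** the purple look-alike is at (172,295).
- **Case:** the blue case is at (403,225), with the hasp at (404,230) and the stand and pointer at (402,185). The navy box at (535,222) and the small blue box at (262,140) are not it.

By the description I choose the grey loupe on the white rest and the blue case with the hasp. Next I'll check this in one close crop and measure.

```bash
python3 - <<'E'
from h import *
c=load('top');s=load('side')
a=cv2.resize(c['pixels'][150:275,265:445],None,fx=4,fy=4,interpolation=cv2.INTER_CUBIC)
b=cv2.resize(s['pixels'][135:335,250:430],None,fx=3,fy=3,interpolation=cv2.INTER_CUBIC)
cv2.imwrite('pics/crop_top.png',a[...,::-1]);cv2.imwrite('pics/crop_side.png',b[...,::-1])
def blobs(c,name,roi):
    P=cloud(c);px=c['pixels'].astype(int);r,g,bl=px[...,0],px[...,1],px[...,2]
    u0,v0,u1,v1=roi;R=np.zeros(r.shape,bool);R[v0:v1,u0:u1]=1
    ok=R&(c['z_map']>0)
    m=ok&(abs(P[...,2]-.06)<.006)&(bl>r+30)
    q=P[m];rect=cv2.minAreaRect((q[:,:2]*1000).astype(np.float32));print(name,'case',m.sum(),rect,np.median(q[:,2]))
    m=ok&(P[...,2]>.066)&(P[...,2]<.11)&(abs(P[...,0]-rect[0][0]/1e3)<.1)&(abs(P[...,1]-rect[0][1]/1e3)<.1)
    q=P[m];print('hasp',m.sum(),q.min(0),q.max(0),q.mean(0))
    m=ok&(r>130)&(g<60)&(bl<70)&(P[...,2]>.12)
    v,u=np.nonzero(m);print('red',list(zip(u,v))[:30],P[m].round(3).tolist()[:12])
blobs(c,'top',(365,155,440,255));blobs(s,'side',(320,140,420,262))
P=cloud(c);m=np.zeros(c['z_map'].shape,bool);m[195:275,270:312]=1
m&=(P[...,2]>.030)&(P[...,2]<.08)
q=P[m];print('loupe',len(q),np.percentile(q,[1,50,99],axis=0).round(4));r=cv2.minAreaRect((q[:,:2]*1000).astype(np.float32));print(r)
ring=m.copy();ring[228:]=0
vu=np.argwhere(ring);print('ring px',cv2.minEnclosingCircle(vu[:,::-1].astype(np.float32)))
E
```

```text
top case 1760 ((603.2001953125, -175.4046173095703), (175.7535858154297, 145.96157836914062), 89.8437728881836) 0.05983066018668859
hasp 273 [ 0.52903368 -0.26327711  0.06603353] [ 0.67758081 -0.09180061  0.10073733] [ 0.59078682 -0.17613766  0.07258943]
red [(np.int64(409), np.int64(178)), (np.int64(410), np.int64(178)), (np.int64(411), np.int64(178)), (np.int64(412), np.int64(178)), (np.int64(409), np.int64(179)), (np.int64(410), np.int64(179)), (np.int64(411), np.int64(179)), (np.int64(412), np.int64(179)), (np.int64(409), np.int64(180)), (np.int64(410), np.int64(180)), (np.int64(411), np.int64(180)), (np.int64(412), np.int64(180)), (np.int64(409), np.int64(181)), (np.int64(410), np.int64(181)), (np.int64(411), np.int64(181)), (np.int64(412), np.int64(181)), (np.int64(409), np.int64(182)), (np.int64(410), np.int64(182)), (np.int64(411), np.int64(182)), (np.int64(412), np.int64(182)), (np.int64(409), np.int64(183)), (np.int64(410), np.int64(183)), (np.int64(411), np.int64(183)), (np.int64(412), np.int64(183)), (np.int64(409), np.int64(184)), (np.int64(410), np.int64(184)), (np.int6
[... 1456 characters left out ...]
np.int64(176)), (np.int64(352), np.int64(176)), (np.int64(348), np.int64(177)), (np.int64(349), np.int64(177)), (np.int64(350), np.int64(177)), (np.int64(351), np.int64(177))] [[0.735, -0.181, 0.189], [0.73, -0.171, 0.191], [0.728, -0.172, 0.191], [0.726, -0.174, 0.191], [0.718, -0.162, 0.194], [0.719, -0.167, 0.192], [0.721, -0.174, 0.189], [0.714, -0.17, 0.193], [0.715, -0.176, 0.19], [0.715, -0.18, 0.189], [0.716, -0.168, 0.19], [0.715, -0.171, 0.189]]
loupe 520 [[0.4795 0.163  0.0343]
 [0.6072 0.2024 0.0491]
 [0.6562 0.2268 0.0614]]
((567.2675170898438, 195.76080322265625), (64.68423461914062, 180.86521911621094), 88.96339416503906)
ring px ((292.8846130371094, 216.5), 11.19564437866211)
```

View pics/crop_top.png

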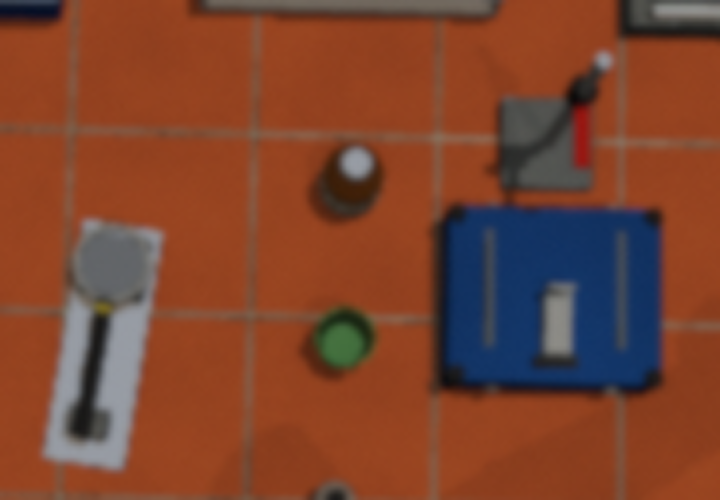

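View pics/crop_side.png

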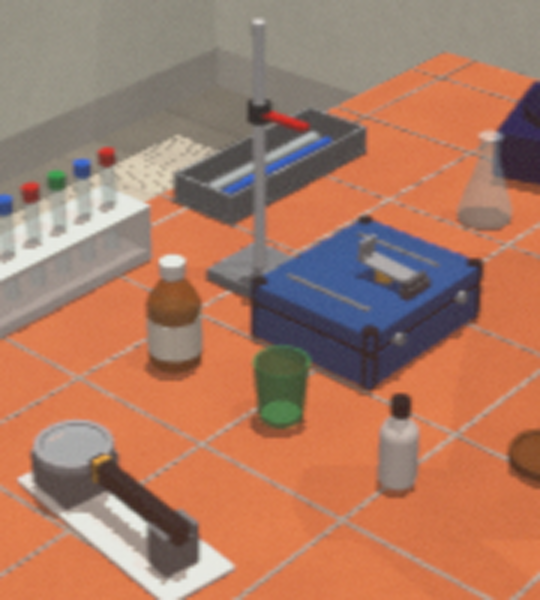

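The crops confirm the choice. The grey loupe with the black handle lies on the white rest, with its lens at about (292.5,216) and its handle end at about (286,256). The blue case carries the closed hasp: hinge at (403,240), lip at (405,221). The red pointer is at (410,184). Next I'll refine the measurements.

```bash
cat >> h.py <<'E'
from scipy.spatial.transform import Rotation as Ro
def move(p,R=None,s=None):
    s=s or sensors.sense();A=s['ee_rot']
    d=A.T@(np.array(p)-s['tcp_pos']);r=np.zeros(3) if R is None else Ro.from_matrix(A.T@R).as_rotvec(degrees=True)
    print('d',d.round(4),'rot',r.round(2),'rows>=',max(np.linalg.norm(d)/.05,np.linalg.norm(r)/8.59).round(1))
def down(yh):
    a=np.deg2rad(yh);y=np.array([np.cos(a),np.sin(a),0]);z=np.array([0,0,-1.]);return np.stack([np.cross(y,z),y,z],1)
E
python3 - <<'E'
from h import *
for n,rr,hr,cr in(('top',(270,195,312,275),(365,155,440,200),(370,195,437,255)),('side',(255,265,325,330),(325,160,370,190),(320,200,420,262))):
    c=load(n);P=cloud(c);px=c['pixels'].astype(int);r,g,b=px[...,0],px[...,1],px[...,2]
    def roi(q):
        m=np.zeros(r.shape,bool);m[q[1]:q[3],q[0]:q[2]]=1;return m&(c['z_map']>0)
    m=roi(hr)&(r>100)&(g<70)&(b<80)&(P[...,2]>.15)
    q=P[m];print(n,'red',m.sum(),np.median(q,0),q.min(0),q.max(0));print(' line slope deg',np.rad2deg(np.arctan(np.polyfit(q[:,0],q[:,1],1)[0])))
    # handle: dark px
    m=roi(rr)&(px.max(-1)<75)&(P[...,2]>.04)&(P[...,2]<.07)
    uv=np.argwhere(m)[:,::-1].astype(float);pts=np.array([onplane(c,u,v,.055)[:2] for u,v in uv])
    vx,vy,x0,y0=cv2.fitLine(pts.astype(np.float32),cv2.DIST_HUBER,0,.01,.01).ravel();print(' handle heading',np.rad2deg(np.arctan2(vy,vx)),x0,y0,len(pts), pts.min(0),pts.max(0))
    # ring/lens: grey, height
    m=roi(rr)&(px.max(-1)-px.min(-1)<30)&(px.mean(-1)>90)&(P[...,2]>.04)&(P[...,2]<.065)
    k,l,st,ce=cv2.connectedComponentsWithStats(m.astype(np.uint8));i=1+st[1:,4].argmax();print(' ring',st[i],ce[i],onplane(c,*ce[i],.05))
    uv=np.argwhere(l==i)[:,::-1];pp=np.array([onplane(c,u,v,.05)[:2] for u,v in uv])*1000;print(' circ',cv2.minEnclosingCircle(pp.astype(np.float32)))
    # case yaw: blue mask on z=.06 plane
    m=roi(cr)&(b>r+25)&(abs(P[...,2]-.06)<.008)
    pts=np.array([onplane(c,u,v,.06)[:2] for u,v in np.argwhere(m)[:,::-1]])*1000;print(' case',cv2.minAreaRect(pts.astype(np.float32)))
    # hasp light grey
    m=roi(cr)&(px.max(-1)-px.min(-1)<40)&(px.mean(-1)>105)&(P[...,2]>.064)
    q=P[m];print(' hasp',m.sum(),q.mean(0),q.min(0),q.max(0))
# gripper body extents in tool frame
s=sensors.sense()
for n in('top','side'):
    P=cloud(load(n)).reshape(-1,3);q=(P-s['tcp_pos'])@s['ee_rot'];q=q[(abs(q[:,0])<.15)&(abs(q[:,1])<.15)&(q[:,2]<0)&(q[:,2]>-.2)]
    for lo,hi in((-.07,-0.0),(-.13,-.07),(-.19,-.13)):
        w=q[(q[:,2]>lo)&(q[:,2]<hi)]
        if len(w):print(n,lo,w[:,:2].min(0),w[:,:2].max(0))
E
```

```text
top red 63 [ 0.70868892 -0.1777309   0.19149389] [ 0.68517949 -0.18358881  0.18104255] [ 0.75611986 -0.17165396  0.24711718]
 line slope deg -0.05205902556295038
 handle heading -8.631566 0.5246097 0.2095567 125 [0.47653063 0.19759836] [0.58060129 0.22519816]
 ring [283 206  20  20 291] [292.89690722 215.16494845] [0.62511339 0.19345457 0.05      ]
 circ ((624.8992919921875, 193.77435302734375), 34.04555892944336)
 case ((603.153076171875, -174.90731811523438), (174.14022827148438, 147.4038543701172), 89.99075317382812)
 hasp 91 [ 0.57910056 -0.17782147  0.07538621] [ 0.55641256 -0.18759478  0.06540578] [ 0.60648272 -0.16608877  0.08465209]
side red 48 [ 0.70515959 -0.17093312  0.19001523] [ 0.68342967 -0.18247649  0.18452446] [ 0.73731569 -0.16163954  0.19440863]
 line slope deg -2.1826462485759546
 handle heading -9.044891 0.5212118 0.21956287 218 [0.46543438 0.19961868] [0.57804793 0.23793489]
 ring [261 275  27  19 352] [273.375      283.55113636] [0.622423   0.20207756 0.05      ]
 circ ((620.6494750976562, 201.55917358398438), 38.17082595825195)
 case ((601.7457885742188, -168.96522521972656), (182.89031982421875, 153.29580688476562), 89.81947326660156)
 hasp 135 [ 0.62164828 -0.17369935  0.07883263] [ 0.54921339 -0.22710744  0.06413747] [ 0.74850739 -0.15759771  0.10013201]
top -0.07 [-0.01113209 -0.05228754] [-0.0028401  -0.04562457]
top -0.13 [-0.03294267 -0.05161081] [0.03897671 0.08953591]
top -0.19 [-0.02621471 -0.01950631] [0.03881578 0.09428507]
side -0.07 [-0.01276172 -0.05574931] [0.00982014 0.05846696]
side -0.13 [-0.03905111 -0.08386913] [0.03599627 0.09367314]
side -0.19 [-0.03908223 -0.09521008] [0.03649392 0.10058714]
```

```bash
python3 - <<'E'
from h import *
move([.5945,-.176,.16],down(89.7))
E
```

```text
d [-0.4584  0.207   0.0259] rot [ 0.11 -0.03 26.12] rows>= 10.1
```

```bash
python3 -m handwheel '[[0.5,-0.04,0.018,0,0,0,3],[0.5,-0.085,0.038,0,0,0,6],[0.5,-0.13,0.058,0,0,0,9],[0.5,-0.175,0.078,0,0,0,12],[0.5,-0.22,0.098,0,0,0,15],[0.5,-0.265,0.118,0,0,0,18],[0.5,-0.31,0.138,0,0,0,21],[0.5,-0.355,0.158,0,0,0,24]]'; python3 - <<'E'
from h import *
move([.5945,-.176,.16],down(89.7))
E
```

```text
time_s: 0.9
tcp_pos: [0.5237, -0.2637, 0.1863]
ee_rot: [[-1.0, -0.03, -0.001], [-0.03, 1.0, 0.0], [0.001, 0.0, -1.0]]
wrist_force: [1.1, -0.6, 0.4]
gripper_width: 0.509
gripper_force: 0.0
d [-0.0734  0.0856  0.0262] rot [ 0.02 -0.04  2.01] rows>= 2.3
```

```bash
python3 -m handwheel '[[0.5,-0.03,0.035,0.01,0,0,1],[0.5,-0.055,0.065,0.02,0,0,2],[0.5,-0.073,0.086,0.026,0,0,2],[0.5,-0.073,0.086,0.026,0,0,2],[0.5,-0.073,0.086,0.026,0,0,2]]'; python3 - <<'E'
from h import *
s=sensors.sense();move([.5945,-.176,.069],down(89.7),s);move([.5945,-.176,.088],None,s)
c=cap('side');cv2.imwrite('pics/hov.png',cv2.resize(c['pixels'][130:280,300:480],None,fx=4,fy=4,interpolation=2)[...,::-1])
E
```

```text
time_s: 1.4
tcp_pos: [0.593, -0.1769, 0.1598]
ee_rot: [[-1.0, 0.002, -0.002], [0.002, 1.0, 0.0], [0.002, 0.0, -1.0]]
wrist_force: [-0.7, 0.8, 0.2]
gripper_width: 0.502
gripper_force: 0.0
d [-0.0017  0.0008  0.0908] rot [ 0.  -0.1  0.2] rows>= 1.8
d [-0.0017  0.0009  0.0718] rot [0. 0. 0.] rows>= 1.4
```

View pics/hov.png

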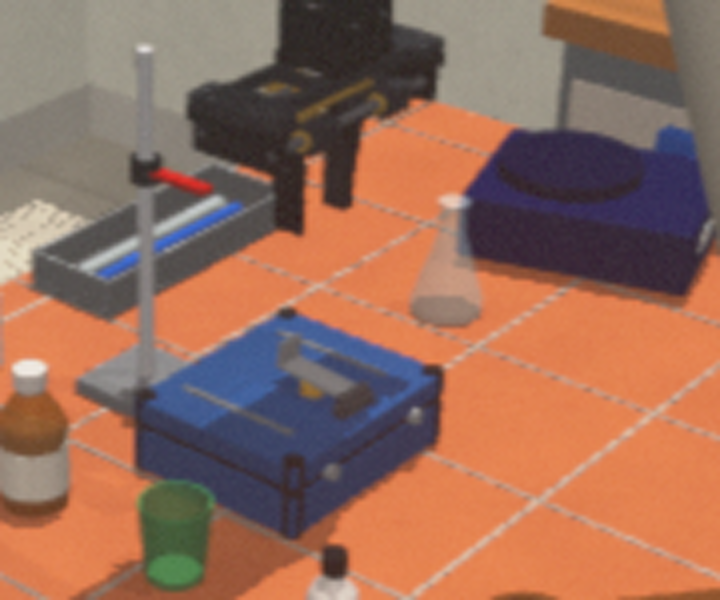

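The gripper hovers over the hasp, fingers at (370,180) in the side image, either side of the lip at (373,218). I'll descend and pinch.

```bash
python3 -m handwheel '[[0.5,-0.001,0.001,0.035,0,0,0],[0.5,-0.001,0.001,0.07,0,0,0],[0.5,-0.001,0.001,0.089,0,0,0],[0.5,-0.001,0.001,0.089,0,0,0],[0.1,-0.001,0.001,0.089,0,0,0],[0.0,-0.001,0.001,0.089,0,0,0],[0.0,-0.001,0.001,0.089,0,0,0],[0.0,-0.001,0.001,0.089,0,0,0]]'; python3 - <<'E'
from h import *
s=sensors.sense();print(s['wrist_force'])
# arc waypoints relative to current TCP, tool x=-world x, z down; grasp point rel. axis at theta
import math
ax=np.array([.548,.072]);g=np.array([s['tcp_pos'][0],s['tcp_pos'][2]+.019])-ax
print(g,math.atan2(g[1],g[0]),np.hypot(*g))
for t in np.arange(.2,2.7,.2):
    R=np.array([[math.cos(t),-math.sin(t)],[math.sin(t),math.cos(t)]]);d=R@g-g;print(t.round(2),'tool dx %.4f dz %.4f'%(-d[0],-d[1]), 'grasp',(R@g).round(4))
E
```

```text
time_s: 2.25
tcp_pos: [0.5949, -0.1765, 0.0728]
ee_rot: [[-1.0, 0.003, 0.002], [0.003, 1.0, -0.0], [-0.002, -0.0, -1.0]]
wrist_force: [0.3, 0.2, -0.2]
gripper_width: 0.224
gripper_force: 0.0
[ 0.25639191  0.24138525 -0.15327964]
[0.04688597 0.01982818] 0.4000923856864832 0.0509062932172227
0.2 tool dx 0.0049 dz -0.0089 grasp [0.042  0.0287]
0.4 tool dx 0.0114 dz -0.0167 grasp [0.0355 0.0365]
0.6 tool dx 0.0194 dz -0.0230 grasp [0.0275 0.0428]
0.8 tool dx 0.0284 dz -0.0276 grasp [0.0184 0.0474]
1.0 tool dx 0.0382 dz -0.0303 grasp [0.0086 0.0502]
1.2 tool dx 0.0484 dz -0.0311 grasp [-0.0015  0.0509]
1.4 tool dx 0.0585 dz -0.0297 grasp [-0.0116  0.0496]
1.6 tool dx 0.0681 dz -0.0265 grasp [-0.0212  0.0463]
1.8 tool dx 0.0768 dz -0.0213 grasp [-0.03    0.0412]
2.0 tool dx 0.0844 dz -0.0146 grasp [-0.0375  0.0344]
2.2 tool dx 0.0905 dz -0.0064 grasp [-0.0436  0.0262]
2.4 tool dx 0.0949 dz 0.0028 grasp [-0.048  0.017]
2.6 tool dx 0.0973 dz 0.0126 grasp [-0.0504  0.0072]
```

```bash
python3 -m handwheel '[[0,0,0,0.002,0,0,0],[0,0,0,0.002,0,0,0],[0,0,0,0.002,0,0,0]]'
```

```text
time_s: 2.55
tcp_pos: [0.5942, -0.1763, 0.0695]
ee_rot: [[-1.0, 0.003, -0.0], [0.003, 1.0, -0.0], [0.0, -0.0, -1.0]]
wrist_force: [-0.4, 0.7, 0.1]
gripper_width: 0.024
gripper_force: 0.0
```

```bash
python3 - <<'E'
from h import *
c=cap('side');t=cap('top')
a=cv2.resize(c['pixels'][150:275,320:440],(576,600),interpolation=2)
cv2.imwrite('pics/miss.png',a[...,::-1])
P=cloud(c);px=c['pixels'].astype(int);m=(P[...,2]>.064)&(P[...,2]<.1)&(px.max(-1)-px.min(-1)<40)&(px.mean(-1)>95)&(abs(P[...,0]-.6)<.07)&(abs(P[...,1]+.175)<.04)
v,u=np.nonzero(m);print(m.sum(),P[m].min(0),P[m].max(0),u.min(),u.max(),v.min(),v.max())
E
```

```text
100 [ 0.55253784 -0.18934439  0.07009104] [ 0.61196335 -0.15941216  0.09970764] 369 388 214 228
```

View pics/miss.png

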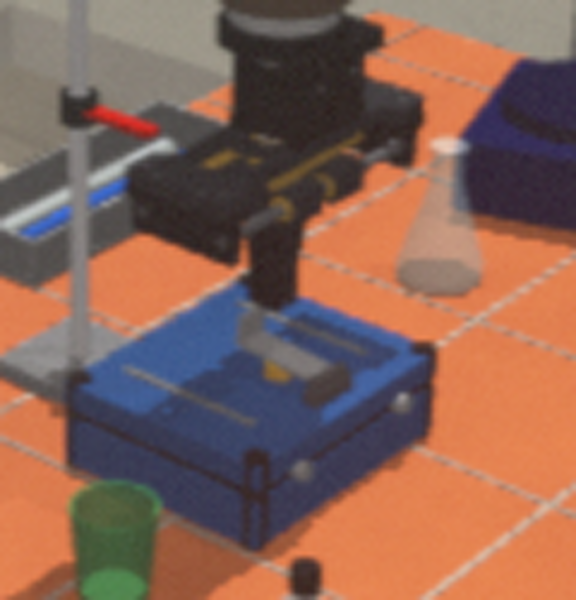

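```bash
python3 - <<'E'
from h import *
c=load('side');t=load('top');P=cloud(c);s=sensors.sense();print(s['tcp_pos'])
for p in([.594,-.176,.0695],[.5945,-.176,.088],[.608,-.176,.092],[.548,-.176,.072],[.583,-.176,.07]): print(p,np.round(proj(c,np.array(p)),1),np.round(proj(t,np.array(p)),1))
print('tip px',P[206:213,372:382].reshape(-1,3)[::6].round(3))
print('lip',P[214:222,370:375].reshape(-1,3)[::4].round(3))
E
```

```text
[ 0.59425668 -0.17631905  0.0695092 ]
[0.594, -0.176, 0.0695] [375.6 223.6] [403.7 226.1]
[0.5945, -0.176, 0.088] [375.7 218. ] [404.6 225.1]
[0.608, -0.176, 0.092] [372.1 215.3] [404.8 220.9]
[0.548, -0.176, 0.072] [388.5 228.2] [403.7 239.8]
[0.583, -0.176, 0.07] [378.7 224.7] [403.7 229.3]
tip px [[ 0.604 -0.168  0.127]
 [ 0.583 -0.168  0.134]
 [ 0.594 -0.165  0.129]
 [ 0.582 -0.177  0.128]
 [ 0.59  -0.169  0.125]
 [ 0.602 -0.167  0.118]
 [ 0.586 -0.174  0.121]
 [ 0.594 -0.166  0.119]
 [ 0.587 -0.185  0.113]
 [ 0.588 -0.167  0.117]
 [ 0.601 -0.166  0.11 ]
 [ 0.585 -0.173  0.113]]
lip [[ 0.65  -0.221  0.062]
 [ 0.604 -0.18   0.096]
 [ 0.609 -0.181  0.09 ]
 [ 0.607 -0.175  0.09 ]
 [ 0.606 -0.169  0.09 ]
 [ 0.61  -0.169  0.085]
 [ 0.604 -0.18   0.083]
 [ 0.607 -0.179  0.079]
 [ 0.606 -0.174  0.078]
 [ 0.605 -0.167  0.078]]
```

```bash
python3 - <<'E'
from h import *
old=load('side')
c=cap('side');s=sensors.sense();print(s['tcp_pos'],s['joints'],s['gripper_width'])
for k in(old,c):
    q=(cloud(k).reshape(-1,3)-s['tcp_pos'])@s['ee_rot'];dark=(k['pixels'].reshape(-1,3).max(1)<70)
    q=q[dark&(abs(q[:,0])<.05)&(abs(q[:,1])<.11)&(q[:,2]<.0)&(q[:,2]>-.3)]
    for lo in np.arange(-.15,0,.01):
        w=q[(q[:,2]>=lo)&(q[:,2]<lo+.01)]
        if len(w):print(round(lo,2),len(w),w[:,0].min().round(3),w[:,0].max().round(3),w[:,1].min().round(3),w[:,1].max().round(3))
E
```

```text
[ 0.59425773 -0.17632163  0.06950703] [-1.58662129e+00  2.73464297e+01 -9.06988852e+00  1.88205814e-05
 -5.35868316e+01 -8.85793557e+01] 0.005184955399340305
-0.15 369 -0.03 0.039 -0.086 0.1
-0.14 124 -0.033 0.039 -0.089 0.098
-0.13 145 -0.038 0.039 -0.083 0.091
-0.12 131 -0.041 0.039 -0.084 0.091
-0.11 14 -0.03 0.032 -0.083 0.084
-0.1 11 0.004 0.013 0.006 0.019
-0.09 26 -0.005 0.012 -0.008 0.019
-0.08 30 -0.005 0.012 -0.013 0.016
-0.07 19 -0.006 0.012 -0.011 0.014
-0.06 28 -0.009 0.012 -0.007 0.013
-0.05 34 -0.011 0.012 -0.008 0.015
-0.04 1 0.009 0.009 0.002 0.002
-0.01 1 0.045 0.045 0.019 0.019
-0.15 388 -0.033 0.04 -0.086 0.101
-0.14 116 -0.031 0.041 -0.09 0.097
-0.13 160 -0.036 0.04 -0.083 0.092
-0.12 117 -0.035 0.038 -0.084 0.091
-0.11 16 -0.038 0.035 -0.081 0.085
-0.1 11 0.001 0.014 -0.002 0.02
-0.09 26 -0.007 0.012 -0.008 0.018
-0.08 25 -0.002 0.014 -0.01 0.016
-0.07 26 -0.006 0.013 -0.007 0.015
-0.06 25 -0.009 0.012 -0.011 0.011
-0.05 26 -0.014 0.01 -0.011 0.017
-0.04 8 -0.006 0.01 -0.005 0.011
-0.01 1 0.044 0.044 0.018 0.018
```

Closing missed the hasp because the tips are really at z≈0.105, about 35 mm above the reported TCP. The gripper's body is offset by the same amount, while the camera reads the case top correctly at 0.060. I'll trust the camera, apply that offset, open and go lower in small steps.

```bash
python3 -m handwheel '[[0.5,0,0,0,0,0,0],[0.5,0,0,0,0,0,0],[0.5,0,0,0,0,0,0],[0.5,0,0,0.015,0,0,0],[0.5,0,0,0.025,0,0,0],[0.5,0,0,0.025,0,0,0]]'; python3 - <<'E'
from h import *
c=cap('side');s=sensors.sense()
q=(cloud(c).reshape(-1,3)-s['tcp_pos'])@s['ee_rot'];dark=(c['pixels'].reshape(-1,3).max(1)<70)
q=q[dark&(abs(q[:,0])<.015)&(abs(q[:,1])<.045)&(q[:,2]<.0)&(q[:,2]>-.3)]
for lo in np.arange(-.12,0,.01):
    w=q[(q[:,2]>=lo)&(q[:,2]<lo+.01)]
    if len(w):print(round(lo,2),len(w),w[:,:2].min(0).round(3),w[:,:2].max(0).round(3))
E
```

```text
time_s: 3.3
tcp_pos: [0.5927, -0.1762, 0.0427]
ee_rot: [[-1.0, 0.003, -0.004], [0.003, 1.0, 0.001], [0.004, 0.001, -1.0]]
wrist_force: [0.8, 0.6, 0.9]
gripper_width: 0.446
gripper_force: 0.0
-0.12 8 [ 0.006 -0.03 ] [ 0.013 -0.019]
-0.11 6 [-0.004 -0.026] [ 0.01  -0.022]
-0.1 21 [-0.008 -0.03 ] [0.014 0.039]
-0.09 21 [ 0.002 -0.029] [0.013 0.037]
-0.08 28 [-0.006 -0.03 ] [0.013 0.035]
-0.07 37 [-0.009 -0.028] [0.012 0.033]
-0.06 46 [-0.011 -0.028] [0.013 0.034]
-0.05 40 [-0.008 -0.03 ] [0.013 0.034]
-0.04 16 [-0.007 -0.026] [0.011 0.029]
```

```bash
python3 -m handwheel '[[0.5,0,0,0.008,0,0,0],[0.3,0,0,0.008,0,0,0],[0,0,0,0.008,0,0,0],[0,0,0,0.008,0,0,0],[0,0,0,0.008,0,0,0],[0,0,0,0.008,0,0,0],[0,0,0,0.008,0,0,0]]'
```

```text
time_s: 4.05
tcp_pos: [0.5946, -0.1741, 0.0365]
ee_rot: [[-1.0, 0.003, 0.001], [0.003, 1.0, 0.003], [-0.001, 0.003, -1.0]]
wrist_force: [0.6, 7.2, -0.4]
gripper_width: 0.232
gripper_force: 30.0
```

Hasp is gripped. I'll swing it along the arc about its axis.

```bash
python3 -m handwheel '[[0,0.0024,0.001,-0.0045,0,0,0],[0,0.005,0.002,-0.009,0,0,0],[0,0.008,0.003,-0.013,0,0,0],[0,0.0114,0.003,-0.0167,0,0,0],[0,0.0155,0.003,-0.020,0,0,0],[0,0.0194,0.003,-0.023,0,0,0],[0,0.024,0.003,-0.0255,0,0,0],[0,0.0284,0.003,-0.0276,0,0,0]]'
```

```text
time_s: 4.85
tcp_pos: [0.5652, -0.1734, 0.0644]
ee_rot: [[-1.0, 0.003, -0.0], [0.003, 1.0, -0.0], [0.0, -0.0, -1.0]]
wrist_force: [0.1, -0.1, -0.5]
gripper_width: 0.004
gripper_force: 0.0
```

```bash
python3 - <<'E'
from h import *
c=cap('side')
a=cv2.resize(c['pixels'][170:270,325:425],(600,600),interpolation=2)
cv2.imwrite('pics/slip.png',a[...,::-1])
E
```

```text
(no output)
```

View pics/slip.png

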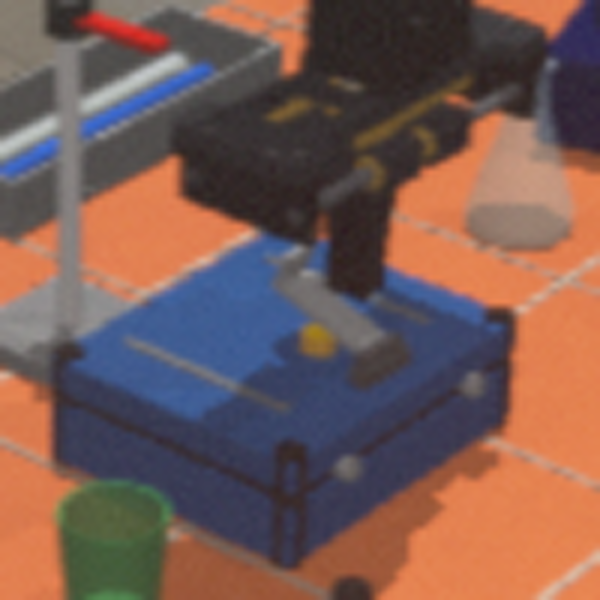

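The fingers slipped off. The hasp is now at roughly 30°, lip at about (373,214), and the yellow seal shows at (378,227). Since it is already raised, I can push it back with the shut fingers from the +x side. First I'll measure it.

```bash
python3 - <<'E'
from h import *
c=load('side');P=cloud(c);px=c['pixels'].astype(int)
m=np.zeros(px.shape[:2],bool);m[208:236,368:396]=1
g=m&(px.max(-1)-px.min(-1)<35)&(px.mean(-1)>75)&(P[...,2]>.07)
q=P[g];q=q[q[:,0].argsort()];print(len(q));print(q[::6].round(3))
y=m&(px[...,0]>130)&(px[...,2]<70)&(px[...,1]>80)&(px[...,0]<240);v,u=np.nonzero(y)
y&=(P[...,2]>.055);print('seal',y.sum(),u.mean(),v.mean(),P[y].mean(0),onplane(c,u.mean(),v.mean(),.069))
s=sensors.sense();move([.624,-.174,.110],down(89.7),s)
q=(P.reshape(-1,3)-s['tcp_pos'])@s['ee_rot'];q=q[(px.reshape(-1,3).max(1)<65)&(abs(q[:,0])<.02)&(abs(q[:,1])<.03)&(q[:,2]>-.07)&(q[:,2]<-.02)];print('tip',np.sort(q[:,2])[-8:],q.min(0),q.max(0))
E
```

```text
138
[[-0.208  0.899  0.841]
 [ 0.552 -0.164  0.077]
 [ 0.554 -0.162  0.076]
 [ 0.557 -0.18   0.077]
 [ 0.56  -0.161  0.078]
 [ 0.564 -0.176  0.08 ]
 [ 0.567 -0.174  0.076]
 [ 0.57  -0.165  0.079]
 [ 0.573 -0.168  0.08 ]
 [ 0.576 -0.172  0.084]
 [ 0.577 -0.169  0.084]
 [ 0.58  -0.181  0.085]
 [ 0.583 -0.181  0.084]
 [ 0.587 -0.163  0.087]
 [ 0.589 -0.175  0.087]
 [ 0.592 -0.17   0.072]
 [ 0.594 -0.172  0.09 ]
 [ 0.597 -0.17   0.109]
 [ 0.598 -0.162  0.109]
 [ 0.6   -0.175  0.093]
 [ 0.601 -0.171  0.091]
 [ 0.603 -0.178  0.098]
 [ 0.603 -0.169  0.094]]
seal 16 379.9 223.05 [ 0.58237797 -0.17010339  0.06781102] [ 0.58734181 -0.18749739  0.069     ]
d [-0.0593 -0.0004 -0.0453] rot [ 0.01 -0.02  0.11] rows>= 1.5
tip [-0.04115266 -0.04113262 -0.04092894 -0.04058097 -0.03988986 -0.03963944
 -0.03804188 -0.03641247] [-0.01122879 -0.00927333 -0.06970646] [ 0.0127718   0.01494459 -0.03641247]
```

```bash
python3 -m handwheel '[[0.5,0,0,-0.012,0,0,0],[0.5,0,0,-0.012,0,0,0],[0.5,-0.012,0,-0.012,0,0,0],[0.5,-0.025,0,-0.012,0,0,0],[0.5,-0.025,0,0.01,0,0,0],[0.5,-0.025,0,0.03,0,0,0],[0.5,-0.025,0,0.03,0,0,0]]'; python3 -m handwheel '[[0.3,0,0,0.002,0,0,0],[0,0,0,0.002,0,0,0],[0,0,0,0.002,0,0,0],[0,0,0,0.002,0,0,0],[0,0,0,0.002,0,0,0]]'; python3 - <<'E'
from h import *
import math
s=sensors.sense();move([.59,-.173,.032],None,s)
g=np.array([s['tcp_pos'][0]-.548,s['tcp_pos'][2]+.036+.019-.072]);print(g,math.atan2(g[1],g[0]))
for t in np.arange(.15,2.3,.15):
    R=np.array([[math.cos(t),-math.sin(t)],[math.sin(t),math.cos(t)]]);d=R@g-g;print(t.round(2),'dx %.4f dz %.4f'%(-d[0],-d[1]),(R@g).round(3))
E
```

```text
time_s: 5.6
tcp_pos: [0.5892, -0.173, 0.0308]
ee_rot: [[-1.0, 0.004, -0.006], [0.004, 1.0, 0.001], [0.006, 0.001, -1.0]]
wrist_force: [-0.4, 0.4, 0.2]
gripper_width: 0.482
gripper_force: 0.0
time_s: 6.1
tcp_pos: [0.5917, -0.1739, 0.0332]
ee_rot: [[-1.0, 0.003, 0.002], [0.003, 1.0, -0.001], [-0.002, -0.001, -1.0]]
wrist_force: [0.9, -2.1, 1.9]
gripper_width: 0.243
gripper_force: 30.0
d [0.0017 0.0009 0.0012] rot [0. 0. 0.] rows>= 0.0
[0.04366087 0.01617945] 0.35488195118239313
0.15 dx 0.0029 dz -0.0063 [0.041 0.023]
0.3 dx 0.0067 dz -0.0122 [0.037 0.028]
0.45 dx 0.0114 dz -0.0174 [0.032 0.034]
0.6 dx 0.0168 dz -0.0218 [0.027 0.038]
0.75 dx 0.0227 dz -0.0254 [0.021 0.042]
0.9 dx 0.0292 dz -0.0281 [0.014 0.044]
1.05 dx 0.0360 dz -0.0297 [0.008 0.046]
1.2 dx 0.0429 dz -0.0304 [0.001 0.047]
1.35 dx 0.0499 dz -0.0300 [-0.006  0.046]
1.5 dx 0.0567 dz -0.0285 [-0.013  0.045]
1.65 dx 0.0632 dz -0.0261 [-0.02   0.042]
1.8 dx 0.0693 dz -0.0227 [-0.026  0.039]
1.95 dx 0.0749 dz -0.0184 [-0.031  0.035]
2.1 dx 0.0797 dz -0.0133 [-0.036  0.03 ]
2.25 dx 0.0837 dz -0.0076 [-0.04   0.024]
```

```bash
python3 -m handwheel '[[0,0.0015,0,-0.003,0,0,0],[0,0.003,0,-0.006,0,0,0],[0,0.005,0,-0.009,0,0,0],[0,0.0067,0,-0.012,0,0,0],[0,0.009,0,-0.0145,0,0,0],[0,0.0114,0,-0.017,0,0,0],[0,0.014,0,-0.0192,0,0,0],[0,0.0168,0,-0.0212,0,0,0]]'
```

```text
time_s: 6.9
tcp_pos: [0.5752, -0.1738, 0.0515]
ee_rot: [[-1.0, 0.004, 0.003], [0.004, 1.0, 0.0], [-0.003, 0.0, -1.0]]
wrist_force: [6.6, -6.0, -13.5]
gripper_width: 0.247
gripper_force: 30.0
```

```bash
python3 -m handwheel '[[0,0.003,0,-0.002,0,0,0],[0,0.006,0,-0.0036,0,0,0],[0,0.009,0,-0.005,0,0,0],[0,0.0125,0,-0.0063,0,0,0],[0,0.016,0,-0.0072,0,0,0],[0,0.019,0,-0.0079,0,0,0],[0,0.0225,0,-0.0084,0,0,0],[0,0.026,0,-0.0086,0,0,0]]'; python3 -m handwheel '[[0,0.0035,0,0,0,0,0],[0,0.007,0,0.0004,0,0,0],[0,0.0105,0,0.001,0,0,0],[0,0.014,0,0.002,0,0,0],[0,0.017,0,0.003,0,0,0],[0,0.020,0,0.0043,0,0,0],[0,0.0235,0,0.006,0,0,0],[0,0.0265,0,0.0077,0,0,0]]'
```

```text
time_s: 7.7
tcp_pos: [0.5531, -0.1738, 0.0624]
ee_rot: [[-1.0, 0.003, 0.011], [0.003, 1.0, -0.001], [-0.011, -0.001, -1.0]]
wrist_force: [9.4, -4.8, -8.6]
gripper_width: 0.236
gripper_force: 29.6
time_s: 8.5
tcp_pos: [0.5241, -0.174, 0.0579]
ee_rot: [[-1.0, 0.001, 0.006], [0.001, 1.0, -0.002], [-0.006, -0.002, -1.0]]
wrist_force: [-2.7, -1.2, 13.4]
gripper_width: 0.221
gripper_force: 30.7
```

```bash
python3 -m handwheel '[[0,0.0028,0,0.002,0,0,0],[0,0.0055,0,0.0043,0,0,0],[0,0.008,0,0.007,0,0,0],[0,0.0105,0,0.0094,0,0,0],[0,0.0125,0,0.012,0,0,0],[0,0.0144,0,0.015,0,0,0],[0,0.0144,0,0.015,0,0,0]]'; python3 - <<'E'
from h import *
c=cap('side')
cv2.imwrite('pics/open.png',cv2.resize(c['pixels'][170:270,325:425],(600,600),interpolation=2)[...,::-1])
E
```

```text
time_s: 9.2
tcp_pos: [0.5019, -0.1738, 0.0405]
ee_rot: [[-1.0, 0.004, -0.009], [0.004, 1.0, -0.0], [0.009, -0.0, -1.0]]
wrist_force: [-10.1, -2.0, 12.7]
gripper_width: 0.228
gripper_force: 30.0
```

View pics/open.png

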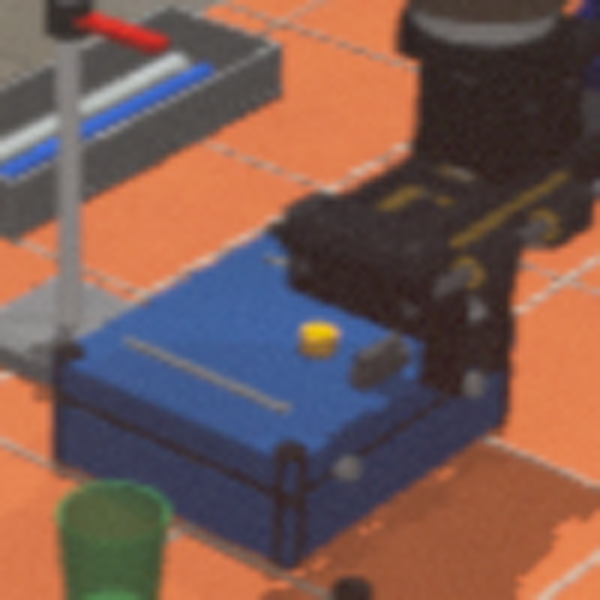

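The hasp is back behind the fingers and the yellow seal is bared at (378,225). I'll release, lift, and check the hasp and seal.

```bash
python3 -m handwheel '[[0.4,0,0,0,0,0,0],[0.5,0,0,0,0,0,0],[0.5,0,0,0,0,0,0],[0.5,0,0,-0.03,0,0,0],[0.5,0,0,-0.07,0,0,0],[0.5,0,0,-0.11,0,0,0],[0.6,0,0.03,-0.14,0,0,0],[0.6,0,0.07,-0.14,0,0,0]]'; python3 - <<'E'
from h import *
c=cap('side');t=cap('top')
for k,roi in((c,(360,205,400,245)),(t,(390,210,420,255))):
    P=cloud(k);px=k['pixels'].astype(int);m=np.zeros(px.shape[:2],bool);m[roi[1]:roi[3],roi[0]:roi[2]]=1
    y=m&(px[...,0]>px[...,2]+60)&(px[...,1]>px[...,2]+40);v,u=np.nonzero(y)
    top=y&(px[...,0]>.8*px[...,0][y].max());v2,u2=np.nonzero(top)
    print('seal',y.sum(),u.mean(),v.mean(),P[y].mean(0),'top',top.sum(),onplane(k,u2.mean(),v2.mean(),.07))
    g=m&(px.max(-1)-px.min(-1)<35)&(P[...,2]>.085)&(P[...,2]<.16);print('hasp',g.sum(),P[g].min(0),P[g].max(0));q=P[g];print(q[q[:,2].argsort()][::8].round(3).tolist())
a=cv2.resize(c['pixels'][170:270,325:425],(500,500),interpolation=2)
cv2.imwrite('pics/rel.png',a[...,::-1])
s=sensors.sense();gp=[.5457,.2059];move([*gp,.12],down(81.3),s);print(s['joints'])
E
```

```text
time_s: 10.05
tcp_pos: [0.5107, -0.1031, 0.1841]
ee_rot: [[-1.0, 0.005, 0.01], [0.005, 1.0, -0.0], [-0.01, -0.0, -1.0]]
wrist_force: [0.6, 0.9, -0.2]
gripper_width: 0.575
gripper_force: 0.0
seal 229 383.55021834061137 210.37991266375545 [ 0.68563304 -0.33835902  0.01452864] top 218 [ 0.62728993 -0.25896893  0.07      ]
hasp 33 [ 0.50454767 -0.18406966  0.08781152] [ 0.53792371 -0.15821982  0.12125757]
[[0.537, -0.158, 0.088], [0.529, -0.164, 0.101], [0.508, -0.163, 0.113], [0.512, -0.171, 0.117], [0.515, -0.167, 0.121]]Traceback (most recent call last):
  File "<stdin>", line 6, in <module>
    return umr_maximum(a, axis, None, out, keepdims, initial, where)
ValueError: zero-size array to reduction operation maximum which has no identity
```

```bash
python3 - <<'E'
from h import *
c=load('side');P=cloud(c);px=c['pixels'].astype(int)
y=(px[...,0]>px[...,2]+60)&(px[...,1]>px[...,2]+50)&(abs(P[...,2]-.068)<.006)&(abs(P[...,0]-.583)<.02)&(abs(P[...,1]+.174)<.02)
v,u=np.nonzero(y);print('seal',y.sum(),P[y].mean(0),P[y].min(0),P[y].max(0),u.mean(),v.mean())
w=y&(P[...,2]>.0675);v,u=np.nonzero(w);print(onplane(c,u.mean(),v.mean(),.07),(u.min()+u.max())/2,(v.min()+v.max())/2)
s=sensors.sense();move([.5457,.2059,.12],down(81.3),s);print(s['joints'])
E
```

```text
seal 18 [ 0.58271007 -0.17144214  0.069596  ] [ 0.57416383 -0.17852527  0.06620185] [ 0.58954797 -0.1636466   0.07255129] 377.77777777777777 225.5
[ 0.58320402 -0.17184571  0.07      ] 378.0 225.5
d [-0.0377  0.3056  0.061 ] rot [0.1  0.16 8.76] rows>= 6.3
[ 6.81806171e+00  1.17839172e+01 -1.50646019e+01 -7.47726165e-02
 -6.29768207e+01 -9.67285718e+01]
```

```bash
python3 -m handwheel '[[1,-0.005,0.04,0.0,0,0,1],[1,-0.01,0.085,0.0,0,0,2],[1,-0.015,0.13,0,0,0,4],[1,-0.02,0.175,0.01,0,0,5],[1,-0.027,0.22,0.02,0,0,7],[1,-0.033,0.265,0.03,0,0,8.5],[1,-0.0377,0.305,0.045,0,0,8.7],[1,-0.0377,0.3056,0.06,0,0,8.7]]'; python3 - <<'E'
from h import *
s=sensors.sense();move([.5457,.2059,-.006],down(81.3),s)
c=cap('side');P=cloud(c);px=c['pixels'].astype(int)
q=(P.reshape(-1,3)-s['tcp_pos'])@s['ee_rot'];q=q[(px.reshape(-1,3).max(1)<65)&(abs(q[:,0])<.02)&(abs(q[:,1])<.065)&(q[:,2]>-.1)&(q[:,2]<.02)];print('tip',np.sort(q[:,2])[-12:].round(3))
a=cv2.resize(c['pixels'][160:340,230:410],(600,600),interpolation=2);cv2.imwrite('pics/lo.png',a[...,::-1])
E
```

```text
time_s: 10.95
tcp_pos: [0.5467, 0.2068, 0.1178]
ee_rot: [[-0.989, 0.15, 0.0], [0.15, 0.989, 0.001], [-0.0, 0.001, -1.0]]
wrist_force: [-1.2, -0.8, 1.2]
gripper_width: 0.996
gripper_force: 0.0
d [ 0.0009 -0.0011  0.1238] rot [0.04 0.02 0.1 ] rows>= 2.5
tip [-0.046 -0.045 -0.045 -0.045 -0.044 -0.044 -0.043 -0.042 -0.042 -0.042
 -0.041 -0.039]
```

View pics/lo.png

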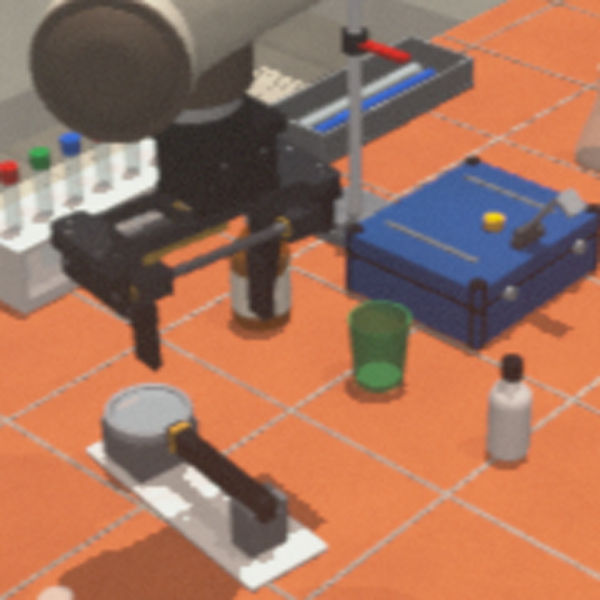

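The hasp leans well back, with the seal bared at (493,221) in the crop. The loupe lies undisturbed with the fingers either side of its handle. I'll descend and grip.

```bash
python3 -m handwheel '[[1,0.001,-0.001,0.04,0,0,0],[1,0.001,-0.001,0.08,0,0,0],[1,0.001,-0.001,0.11,0,0,0],[1,0.001,-0.001,0.124,0,0,0],[1,0.001,-0.001,0.124,0,0,0]]'; python3 -m handwheel '[[0.5,0,0,0,0,0,0],[0,0,0,0,0,0,0],[0,0,0,0,0,0,0],[0,0,0,0,0,0,0],[0,0,0,0,0,0,0],[0,0,0,0,0,0,0],[0,0,0,0,0,0,0],[0,0,0,0,0,0,0]]'
```

```text
time_s: 11.5
tcp_pos: [0.5431, 0.1996, -0.0074]
ee_rot: [[-0.988, 0.155, -0.005], [0.155, 0.988, -0.004], [0.005, -0.004, -1.0]]
wrist_force: [0.4, 0.2, 0.5]
gripper_width: 1.001
gripper_force: 0.0
time_s: 12.3
tcp_pos: [0.5448, 0.2016, -0.0047]
ee_rot: [[-0.988, 0.154, -0.0], [0.154, 0.988, -0.0], [0.0, -0.0, -1.0]]
wrist_force: [0.3, 0.4, -0.2]
gripper_width: 0.353
gripper_force: 0.0
```

```bash
python3 -m handwheel '[[0.3,0,0.004,-0.002,0,0,0],[0,0,0.004,-0.002,0,0,0],[0,0,0.004,-0.002,0,0,0],[0,0,0.004,-0.002,0,0,0],[0,0,0.004,-0.002,0,0,0]]'; python3 -m handwheel '[[0,0,0,0,0,0,0],[0,0,0,-0.01,0,0,0],[0,0,0,-0.02,0,0,0],[0,0,0,-0.03,0,0,0],[0,0,0,-0.03,0,0,0]]'
```

```text
time_s: 12.8
tcp_pos: [0.5458, 0.2058, -0.0026]
ee_rot: [[-0.988, 0.154, 0.001], [0.154, 0.988, 0.001], [-0.001, 0.001, -1.0]]
wrist_force: [0.2, 0.5, 0.5]
gripper_width: 0.158
gripper_force: 30.0
time_s: 13.3
tcp_pos: [0.5467, 0.2062, 0.0295]
ee_rot: [[-0.988, 0.154, 0.003], [0.154, 0.988, 0.002], [-0.003, 0.003, -1.0]]
wrist_force: [-0.6, 0.9, -0.5]
gripper_width: 0.158
gripper_force: 30.0
```

```bash
python3 -m handwheel '[[0,0,0,-0.03,0,0,0],[0,0,0,-0.06,0,0,0],[0,0,0,-0.09,0,0,0],[0,0,0,-0.12,0,0,0],[0,0,0,-0.12,0,0,0]]'; python3 - <<'E'
from h import *
s=sensors.sense();print(s['gripper_width'])
move([.504,-.161,.1414],down(81.3),s)
E
```

```text
time_s: 13.8
tcp_pos: [0.5481, 0.2068, 0.1523]
ee_rot: [[-0.988, 0.154, 0.009], [0.154, 0.988, 0.005], [-0.008, 0.006, -1.0]]
wrist_force: [0.4, -0.2, -0.5]
gripper_width: 0.158
gripper_force: 30.0
0.15766595902716826
d [-0.0128 -0.3703  0.0088] rot [ 0.34  0.45 -0.13] rows>= 7.4
```

```bash
python3 -m handwheel '[[0,-0.001,-0.03,0,0,0,0],[0,-0.002,-0.07,0,0,0,0],[0,-0.004,-0.11,0,0,0,0],[0,-0.006,-0.15,0,0,0,0],[0,-0.008,-0.19,0,0,0,0],[0,-0.01,-0.23,0,0,0,0],[0,-0.012,-0.265,0,0,0,0],[0,-0.013,-0.29,0,0,0,0]]';python3 -m handwheel '[[0,0,-0.03,0,0,0,0],[0,0,-0.06,0,0,0,0],[0,0,-0.08,0.004,0,0,0],[0,0,-0.08,0.008,0,0,0],[0,0,-0.08,0.008,0,0,0],[0,0,-0.08,0.008,0,0,0],[0,0,-0.08,0.008,0,0,0],[0,0,-0.08,0.008,0,0,0]]'; cat > m.py <<'E'
from h import *
s=sensors.sense();print(s['tcp_pos'],s['gripper_width'])
for n in('top','side'):
    c=cap(n);P=cloud(c);px=c['pixels'].astype(int)
    z=(abs(P[...,0]-.583)<.05)&(abs(P[...,1]+.173)<.05)&(P[...,2]>.165)&(P[...,2]<.225)&(px.max(-1)-px.min(-1)<40)&(px.mean(-1)>80)
    k,l,st,ce=cv2.connectedComponentsWithStats(z.astype(np.uint8));i=1+st[1:,4].argmax();m=l==i;q=P[m]
    A=np.c_[q[:,:2]-q[:,:2].mean(0),np.ones(len(q))];f=np.linalg.lstsq(A,q[:,2],rcond=None)[0]
    print(n,m.sum(),q.mean(0),'plane',f.round(4),'zpct',np.percentile(q[:,2],[5,25,50,75,95]).round(4))
    ct=np.argwhere(m)[:,::-1];p=np.array([onplane(c,u,v,.194)[:2] for u,v in ct])*1000
    print(' circ',cv2.minEnclosingCircle(p.astype(np.float32)),p.mean(0))
    r=(px[...,0]>100)&(px[...,1]<70)&(px[...,2]<80)&(abs(P[...,2]-.19)<.02)&(abs(P[...,0]-.71)<.04)&(abs(P[...,1]+.175)<.02);print(' pointer',r.sum(),np.median(P[r],0))
cv2.imwrite('pics/fin.png',cv2.resize(c['pixels'][130:280,290:440],(600,600),interpolation=2)[...,::-1])
E
python3 m.py
```

```text
time_s: 14.6
tcp_pos: [0.5122, -0.085, 0.1464]
ee_rot: [[-0.988, 0.156, -0.002], [0.156, 0.988, 0.0], [0.002, -0.0, -1.0]]
wrist_force: [0.5, -0.2, -1.3]
gripper_width: 0.158
gripper_force: 30.0
time_s: 15.4
tcp_pos: [0.5015, -0.1614, 0.1394]
ee_rot: [[-0.988, 0.153, 0.0], [0.153, 0.988, 0.0], [-0.0, 0.0, -1.0]]
wrist_force: [0.0, 0.3, -0.3]
gripper_width: 0.161
gripper_force: 30.0
[ 0.50150657 -0.16137451  0.13940472] 0.16063428394829599
top 92 [ 0.60140997 -0.17564241  0.19045666] plane [-0.112  -0.0038  0.1905] zpct [0.1843 0.1882 0.1905 0.1926 0.1958]
 circ ((590.399658203125, -175.617431640625), 30.701234817504883) [ 600.83069077 -175.03787048]
 pointer 60 [ 0.70826977 -0.17725173  0.19027904]
side 77 [ 0.57705371 -0.14955261  0.18981057] plane [0.0641 0.0787 0.1898] zpct [0.1842 0.1883 0.1905 0.1919 0.1943]
 circ ((574.7702026367188, -153.94415283203125), 35.885841369628906) [ 572.04947738 -142.82044068]
 pointer 48 [ 0.70717116 -0.1715056   0.19064734]
```

View pics/fin.png

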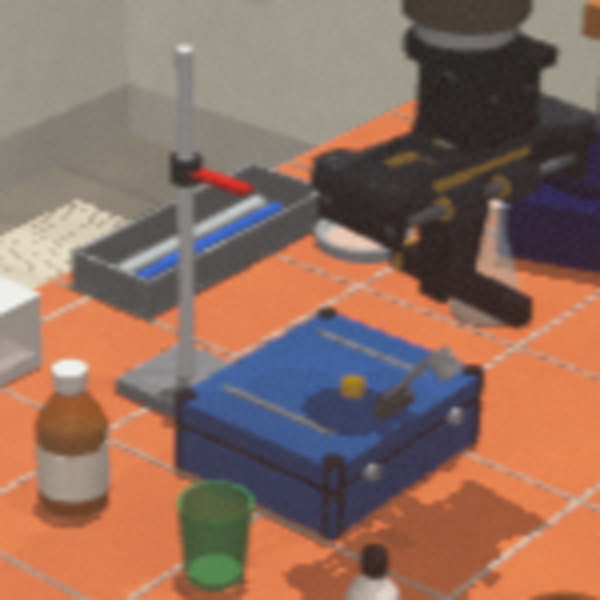

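Hasp leans back and the seal is bared at (352,385). The loupe is level beside the pointer, lens at (355,238). I'll check the lens centre with a fixed-radius circle fit to the visible ring.

```bash
python3 - <<'E'
from h import *
from scipy.optimize import least_squares
for n in('top','side'):
    c=load(n);P=cloud(c);px=c['pixels'].astype(int)
    z=(abs(P[...,0]-.583)<.05)&(abs(P[...,1]+.173)<.05)&(P[...,2]>.175)&(P[...,2]<.205)&(px.max(-1)-px.min(-1)<40)&(px.mean(-1)>80)
    q=P[z][:,:2]
    for r in(.031,.034): 
        f=least_squares(lambda x:np.hypot(*(q-x).T)-r,[.583,-.173],loss='soft_l1',f_scale=.003);print(n,len(q),r,f.x.round(4),np.abs(f.fun).mean().round(4))
    # any surface inside including lens
s=sensors.sense();move([s['tcp_pos'][0]+.002,s['tcp_pos'][1],.1412],None,s)
E
```

```text
top 92 0.031 [ 0.5779 -0.1766] 0.0036
top 92 0.034 [ 0.5742 -0.1769] 0.0038
side 79 0.031 [ 0.5798 -0.1721] 0.0024
side 79 0.034 [ 0.5801 -0.1756] 0.0027
d [-0.002   0.0003 -0.0018] rot [0. 0. 0.] rows>= 0.1
```

```bash
python3 -m handwheel '[[0,-0.003,0,-0.0015,0,0,0],[0,-0.003,0,-0.0015,0,0,0],[0,-0.003,0,-0.0015,0,0,0],[0,-0.003,0,-0.0015,0,0,0],[0,-0.003,0,-0.0015,0,0,0],[0,-0.003,0,-0.0015,0,0,0]]' && python3 -c "
from station import sensors,workorder
print(abs(sensors.sense()['joint_velocities']).max()); print(workorder.finish_job())"
```

```text
time_s: 16.1
tcp_pos: [0.5041, -0.1626, 0.1407]
ee_rot: [[-0.988, 0.154, -0.0], [0.154, 0.988, -0.0], [0.0, -0.0, -1.0]]
wrist_force: [0.0, -0.6, -1.3]
gripper_width: 0.16
gripper_force: 30.0
0.048974543851424315
the job is handed in; nothing more can be done
None
```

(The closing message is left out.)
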